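Load the test jig under emergency stop, zero the transformer, release the stop

TASK

Get the repair bench ready for a soft-start test: hit the red emergency stop so that it latches down, then draw the red-handled carriage of the test jig fully out, lay every power-supply module from the blue mat flat in a bay of its own on the carriage with its terminal end towards the contact head, and push the carriage fully home again. With the stop still latched, also turn the big black knob of the variable transformer until its pointer stands on the green zero mark; only when all that is done, twist the emergency stop clockwise so that it pops back up. The carriage and the modules must never be touched while the stop is up, and the other things on the bench stay where they are.

Things in the scene. Friction and masses are not known exactly. Their poses are not given: they have to be found in the camera images.
- estop_top (a point): Centre of the top of the red mushroom head of the emergency stop, on a yellow box 86 x 86 x 62 mm high fixed to the bench (101 mm above the bench when up, 92 mm when latched). The head is 40 mm across; its straight side, for gripping, runs from 6 to 18 mm below this point; below it is only a 22 mm stem down to the box's top (39 mm below this point when up, 30 mm when latched).
- estop_press (a joint): How far the mushroom head is down (m): 0 up, 0.0105 pressed to the bottom stop. It is sprung: pressing it through takes 4 to 7 N (a stop below 10 N may halt short of the latch); near the bottom it clicks, and when let go it stays latched at about 0.009.
- estop_turn (a joint): Twist of the mushroom head (rad), clockwise from above positive: 0 at rest, stop at 0.8, sprung back to 0 (twisting takes up to about 0.12 N m). Latched, it comes free when twisted past about 0.5 and pops up by itself when let go.
- jig: Test jig, fixed to the bench: aluminium base 335 x 236 mm, its long side along its x axis, with two guide rails and, at its +x end, a grey contact head (236 mm wide, 100 mm high, with brass spring pins looking to -x). Origin at bench level in the middle; +x is the direction in which the carriage is pushed home.
- carriage (a joint): Position of the carriage on the jig (m) along the jig's +x: 0 drawn fully out (front stop), 0.11 fully home at the contact head (stop). Stays where it is left; about 3 N to move it, and it must be guided straight.
- carriage_handle (a point): Middle of the carriage's red handle bar: 14 mm thick along the jig's x, 104 mm long along the jig's y, 14 mm high, 31 mm above the carriage plate, 75 mm above the bench; free on both sides (nearest module 45 mm behind it). Moves with the carriage.
- bay_a (a point): Centre of the floor of the bay at the jig's +y side, 44 mm above the bench; moves with the carriage, axes as the jig's. Each bay is an open pocket 122 mm (x) by 52 mm (y) with rims 10 mm high; bays are 72 mm apart.
- bay_b (a point): The same for the middle bay.
- bay_c (a point): The same for the bay at the jig's -y side.
- module1: Power-supply module (may be absent): steel case 110 x 44 x 38 mm, 0.2 to 0.35 kg, black terminal block with brass screws at its +x end, yellow label beside it. Lies on the 2 mm thick blue mat, right of the jig. Origin: centre of its underside; x along its length towards the terminals, z up.
- module2: Power-supply module (may be absent): steel case 110 x 44 x 38 mm, 0.2 to 0.35 kg, black terminal block with brass screws at its +x end, yellow label beside it. Lies on the 2 mm thick blue mat, right of the jig. Origin: centre of its underside; x along its length towards the terminals, z up.
- module3: Power-supply module (may be absent): steel case 110 x 44 x 38 mm, 0.2 to 0.35 kg, black terminal block with brass screws at its +x end, yellow label beside it. Lies on the 2 mm thick blue mat, right of the jig. Origin: centre of its underside; x along its length towards the terminals, z up.
- module1_terminals (a point): Middle of the terminal end of module1 (55 mm along its x, 26 mm above its underside).
- module2_terminals (a point): Middle of the terminal end of module2 (55 mm along its x, 26 mm above its underside).
- module3_terminals (a point): Middle of the terminal end of module3 (55 mm along its x, 26 mm above its underside).
- variac_axis (a point): Variable transformer, fixed to the bench: grey box 160 x 160 x 115 mm high with a white scale on top. This is a point on the axis of its black knob at a good height to grip (24 mm above the box's top). The knob is 60 mm across and runs from 6 to 38 mm above the box's top.
- variac_knob (a joint): Setting of the knob (rad), clockwise from above positive: 0 when the red pointer (55 mm long, turning with the knob close above the scale) stands on the green zero mark. Stops at -0.25 and 5.3; stays where it is left (0.06 N m of friction). Scale lines are 0.26 rad apart.
- variac_zero (a point): Green zero mark on the scale, 55 mm from the axis, where the pointer tip belongs.
- multimeter: Bystander: grey hand-held meter lying on the mat among the modules, 115 x 60 x 32 mm. Leave alone.
- remote: Bystander: black TV remote control, 180 x 46 x 20 mm. Leave alone.
- screwdriver: Bystander: screwdriver, about 190 mm long, in front of the jig. Leave alone.
- spray: Bystander: contact-spray can, 52 mm across, 160 mm tall, standing. Leave alone.
- spool: Bystander: orange wire spool, 64 mm across, 40 mm tall. Leave alone.
Things that resemble listed ones, but are neither listed nor needed, are in the scene too. There is more than one size of the part that bears variac_axis; the job needs the larger.

How it is judged:
By the outcome, as a careful person would: the job done as asked, in the order asked, and still so for the second after the job is handed in, with the robot touching nothing.
Of module1, module2, module3 only 2 to 3 are there at a start; the rules pass over those that are not, and their reading is None.
At some moment in a run one of module1, module2, module3 may be knocked a few centimetres aside while the robot is not near it.
Once in a run the grip may slacken for a moment while it holds something.
It also fails if it takes over 208 s, if anything falls off the work surface, if the arm or the gripper's body presses on something with over 40 N, if the wrist force passes 120 N, or if a joint passes its speed limit or range.

ROBOT

A 6-joint arm with a two-finger parallel gripper is mounted at the origin on the work surface. World frame = base frame: x ahead of the robot, y to its left, z up, the work surface at z = 0. Lengths are in mm, angles in rad, forces in N, time in s.
With the tool pointing down it reaches from about 350 to 975 mm from the base axis. Payload 7.1 kg.
Tool frame: the origin (TCP) lies on the front face of the gripper's body, between the roots of the fingers; the fingertips stand 80 mm ahead of it and the grasp point (between the pads) lies 61 mm ahead of it (env.tips_ahead is the distance from the TCP to the fingertips, in mm); z points along the fingers, y is the direction in which the jaws open and shut (so a half turn about z gives the same grasp; the last joint's range is limited). The gripper opens to 88 mm and grips with 3 to 60 N. Pads are 20 mm wide; open, the fingers measure 115 mm over their backs; the gripper's body (75 mm by 178 mm) begins 61 mm behind the grasp point.
Start: joints at [-1.205, 0.423, 1.63, -0, 1.089, -0.019], TCP at [234.625, -579.273, 302.675] pointing down, gripper open.
Joint ranges: [-3, 3], [-0.9, 2.11], [0.09, 2.58], [-1.31, 4.45], [0.11, 2.69], [-2.54, 2.54]. Speed limits (rad/s): [2.39, 2.39, 3.01, 3.14, 3.14, 3.14].

INTERFACE

Orientations are given as a unit quaternion [x, y, z, w].
In Python, from station import env, set_gripper, viewer, workorder gives the robot as it stands. Calls block until the motion is done:
- env.reach(position, orientation): joint-space move of the TCP to a pose.
- env.move_l(position, rot=None, rate=150, f_stop=None): straight line of the TCP; rot=None keeps the orientation; rate is the mean speed in mm/s. With f_stop (N) it stops when the force on the tool has changed by that much, and returns True; else False.
- env.move_joints(angles): joint-space move.
- set_gripper(opening): finger opening in mm; the grip force is fixed at half the most; returns when the fingers have stopped.
- env.hold(seconds).
- env.ik(position, orientation): joint angles nearest the present ones, or None.
- env.read_state(): the state.
- viewer.camera(name): name is "scene" or "top" or "wrist"; returns the picture (384x512x3 uint8, blue, green, red); there is no depth.
- viewer.camera_params(name): a dict with "fx", "fy", "cx", "cy" (pixels), "pose" (4x4, takes a point from camera to world coordinates); the wrist camera has in their place "tool_from_camera" (4x4, takes a point from camera to tool coordinates, whose origin is the TCP and whose axes are the flange's). Camera axes: x right, y up, looking along -z (the intrinsics and any distortion apply to the point x, -y, -z); pixel columns grow to the right and rows downward; lengths in mm; the calibration is good to about 2 mm. A picture is of the moment at which its call begins: read the wrist's pose just before it. camera_params takes no time and is no camera call.
A pose or a line that the arm cannot do raises env.IKError and nothing moves.
- workorder.sign_off(): hands the job in, once; it reports no verdict.
The state is a dict: "time_s": time; "qpos": joint angles; "dq": joint speeds; "tau": joint torques, N m; "tool_pos": TCP position; "orientation": TCP orientation; "force": force on the tool from outside, world axes, zero at the start; "wrist_torque": the same for the moment, N m; "width": finger opening in mm.
Only numpy, scipy, OpenCV 4.12 (cv2) and the standard library are available. Lean on these libraries where they do the work, as an engineer would, in place of code of your own. Each camera call takes 0.05 s, during which the arm holds its last target.

## Working session

There is one attempt and no reset: what is moved stays moved. The work goes in short steps, each a Python script; the robot and the scene stay as the last script left them, time stands still between calls to the robot, and variables do not carry over. Pictures are saved under pics/ and viewed, and the job is handed in when it is done.

```bash
ls; mkdir -p pics; python3 - <<'E'
from station import env, set_gripper, viewer, workorder
import cv2, numpy as np
s=env.read_state(); print(s)
for n in ("scene","top","wrist"):
    cv2.imwrite(f"pics/a_{n}.png",viewer.camera(n))
    p=viewer.camera_params(n); print(n,p)
E
```

```text
pics
{'time_s': 0.0, 'qpos': array([-1.20501209e+00,  4.23851701e-01,  1.63066556e+00, -1.57398949e-05,
        1.08859473e+00, -1.89964898e-02]), 'dq': array([-0.00131809,  0.00025826,  0.00046594,  0.00137995, -0.00148711,
        0.00116948]), 'tau': array([-2.13492662e-03, -5.44621933e+01, -2.73670954e+01,  6.41915970e-02,
        2.27677077e-02, -1.62180290e-04]), 'tool_pos': array([ 234.46911289, -578.89635632,  301.90442403]), 'orientation': array([ 9.81549006e-01,  1.91209234e-01, -1.37928476e-04, -7.47076821e-04]), 'force': array([-0.77823098,  0.05339746, -0.25893188]), 'wrist_torque': array([ 0.0358507 ,  0.02663138, -0.02249485]), 'width': 87.60663768490369}
scene {'fx': 348.78246706350217, 'fy': 348.78246706350217, 'cx': 252.89249715640543, 'cy': 194.21149668161516, 'pose': array([[ 7.10500817e-01, -5.19635791e-01,  4.74517897e-01,
         1.00862152e+03],
       [ 7.03560279e-01,  5.37820486e-01, -4.64491183e-01,
        -5.61998813e+02],
       [-1.38392025e-02,  6.63873309e-01,  7.47716996e-01,
         1.00302885e+03],
       [ 0.00000000e+00,  0.00000000e+00,  0.00
[... 266 characters left out ...]
5.02336504e-03, -1.54868064e-02,
        -2.47779886e+01],
       [-1.51612410e-02,  5.94097850e-02,  9.98118537e-01,
         1.21306385e+03],
       [ 0.00000000e+00,  0.00000000e+00,  0.00000000e+00,
         1.00000000e+00]])}
wrist {'fx': 336.9621043250704, 'fy': 336.9621043250704, 'cx': 259.6268564756198, 'cy': 196.00467727467742, 'tool_from_camera': array([[-6.66580451e-04,  9.69932129e-01,  2.43374650e-01,
         6.59085545e+01],
       [ 9.99999557e-01,  4.84881312e-04,  8.06485772e-04,
        -9.70987601e-01],
       [ 6.64228643e-04,  2.43375080e-01, -9.69932023e-01,
        -8.19828963e+01],
       [ 0.00000000e+00,  0.00000000e+00,  0.00000000e+00,
         1.00000000e+00]])}
```

View pics/a_top.png

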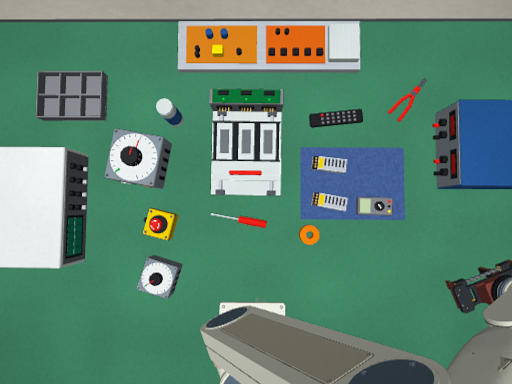

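View pics/a_scene.png

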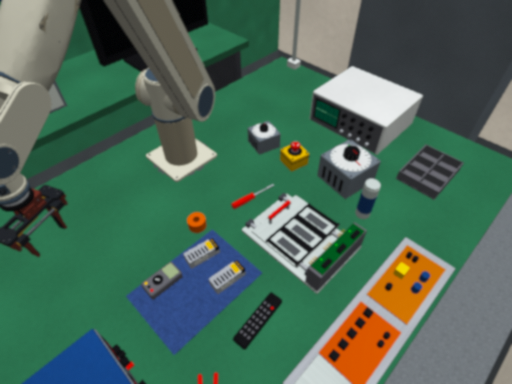

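View pics/a_wrist.png

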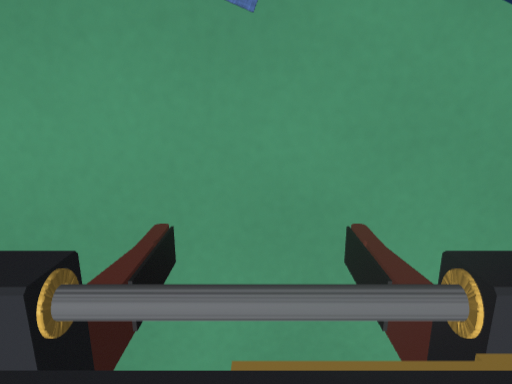

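```bash
cat > h.py <<'E'
import numpy as np, cv2
from scipy.spatial.transform import Rotation as R
from station import env, set_gripper, viewer, workorder
def campose(n,s=None):
    p=viewer.camera_params(n)
    if n!="wrist": return p,np.array(p["pose"])
    s=s or env.read_state()
    T=np.eye(4);T[:3,:3]=R.from_quat(s["orientation"]).as_matrix();T[:3,3]=s["tool_pos"]
    return p,T@p["tool_from_camera"]
def ray(p,T,uv):
    d=np.array([(uv[0]-p["cx"])/p["fx"],-(uv[1]-p["cy"])/p["fy"],-1.]); d=T[:3,:3]@d
    return T[:3,3],d/np.linalg.norm(d)
def onplane(p,T,uv,z):
    o,d=ray(p,T,uv); return o+d*(z-o[2])/d[2]
def tri(obs):
    A=np.zeros((3,3));b=np.zeros(3)
    for p,T,uv in obs:
        o,d=ray(p,T,uv);M=np.eye(3)-np.outer(d,d);A+=M;b+=M@o
    x=np.linalg.solve(A,b)
    return x,[float(np.linalg.norm((np.eye(3)-np.outer(d,d))@(x-o))) for o,d in [ray(*q) for q in obs]]
def proj(p,T,X):
    c=T[:3,:3].T@(np.asarray(X)-T[:3,3]); return np.array([p["cx"]-p["fx"]*c[0]/c[2],p["cy"]+p["fy"]*c[1]/c[2]])
def crop(im,x0,y0,x1,y1,name,k=None):
    c=im[y0:y1,x0:x1];k=k or min(800/c.shape[1],600/c.shape[0]); cv2.imwrite(name,cv2.resize(c,None,fx=k,fy=k,interpolation=cv2.INTER_CUBIC))
def down(yaw):  # jaw (tool y) axis; tool z down, tool x at angle yaw in world
    c,s=np.cos(yaw),np.sin(yaw)
    return R.from_matrix(np.array([[c,s,0],[s,-c,0],[0,0,-1.]])).as_quat()
E
python3 - <<'E'
from h import *
t=cv2.imread("pics/a_top.png");s=cv2.imread("pics/a_scene.png")
crop(t,100,80,300,300,"pics/b1.png");crop(t,290,130,420,250,"pics/b2.png");crop(s,120,110,390,350,"pics/b3.png")
pt,Tt=campose("top");ps,Ts=campose("scene")
for n,uv,z in (("estop",(158,224),101),("variac",(131,156),140),("small",(156,279),100),("handle",(245,173),75),("m1",(330,163),40),("m2",(330,202),40),("meter",(375,206),34),("head",(247,100),100),("spray",(165,106),160)):
    X=onplane(pt,Tt,uv,z);print(n,X.round(),proj(ps,Ts,X).round())
E
```

```text
estop [368. 293. 101.] [293. 145.]
variac [575. 369. 140.] [350. 153.]
small [199. 296. 100.] [263. 127.]
handle [532.  24.  75.] [278. 210.]
m1 [ 570. -254.   40.] [226. 274.]
m2 [ 441. -253.   40.] [200. 249.]
meter [ 429. -401.   34.] [160. 277.]
head [761.  19. 100.] [333. 246.]
spray [724. 263. 160.] [371. 185.]
```

View pics/b1.png

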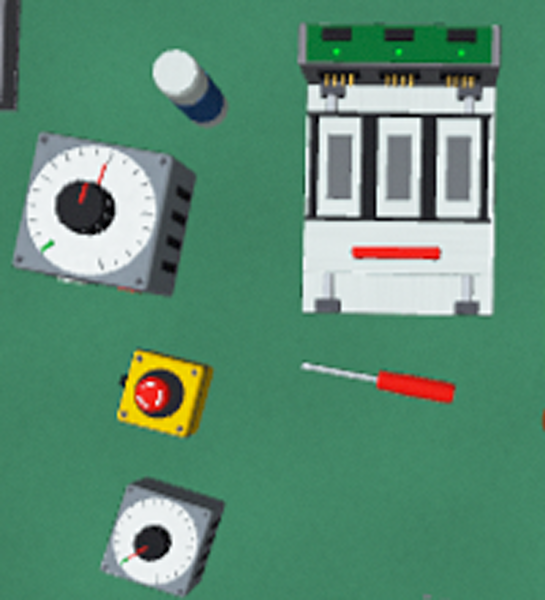

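View pics/b2.png

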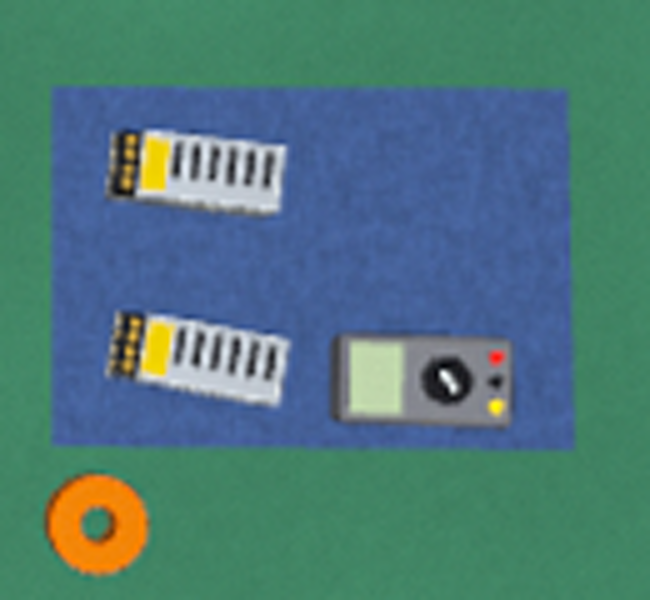

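View pics/b3.png

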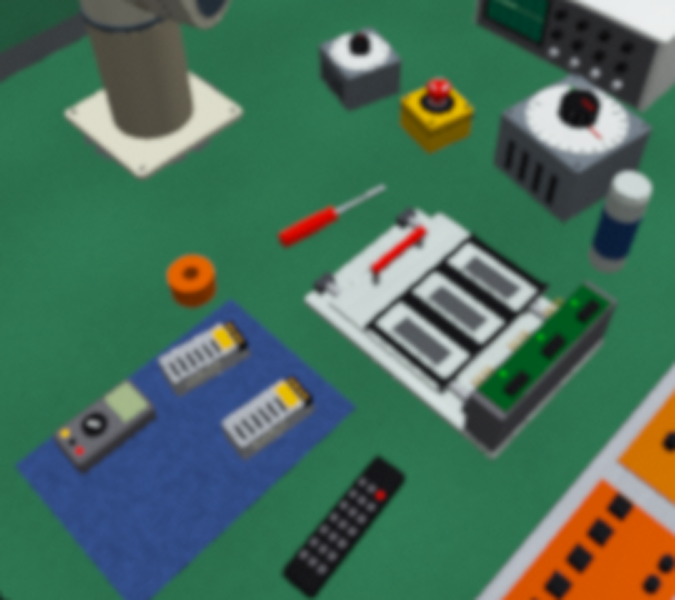

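Candidates (top view): the emergency stop is the red mushroom on the yellow box at (158,224); its red lookalikes are the handle bar (245,173), the screwdriver (255,222) and the pliers. The variac is the larger dial at (137,157), with a smaller lookalike at (160,278). The modules are at (330,163) and (330,202), with the multimeter at (375,206) as the lookalike. Only two modules are present. The crops confirm these choices. Next I'll take close wrist views of the stop and the big dial.

```bash
python3 - <<'E'
from h import *
import pickle
obs={}
def go(pos,yaw,n):
    env.reach(pos,down(yaw)); s=env.read_state(); im=viewer.camera("wrist"); p,T=campose("wrist",s)
    cv2.imwrite(f"pics/{n}.png",im); pickle.dump((p,T),open(f"pics/{n}.pkl","wb")); print(n,s["time_s"],s["tool_pos"].round(1),s["qpos"].round(2))
go([400,270,300],2.2,"c1")
go([330,330,300],2.2,"c2")
go([560,350,330],2.2,"c3")
go([500,400,330],2.2,"c4")
E
for i in 1 2 3 4; do :; done; python3 -c "
import cv2,numpy as np
a=[cv2.imread(f'pics/c{i}.png') for i in (1,2,3,4)]
cv2.imwrite('pics/c_all.png',cv2.resize(np.vstack([np.hstack(a[:2]),np.hstack(a[2:])]),(800,600)))"
```

```text
c1 3.1833 [400.4 269.6 300. ] [ 0.57  0.22  1.94 -0.    0.99 -0.06]
c2 3.6917 [329.7 330.3 300.1] [ 0.76  0.19  1.97 -0.    0.98  0.13]
c3 4.6667 [559.3 349.3 329.4] [ 0.54  0.45  1.53  0.    1.17 -0.09]
c4 5.125 [498.  401.  330.4] [ 0.66  0.42  1.57 -0.    1.15  0.03]
```

View pics/c_all.png

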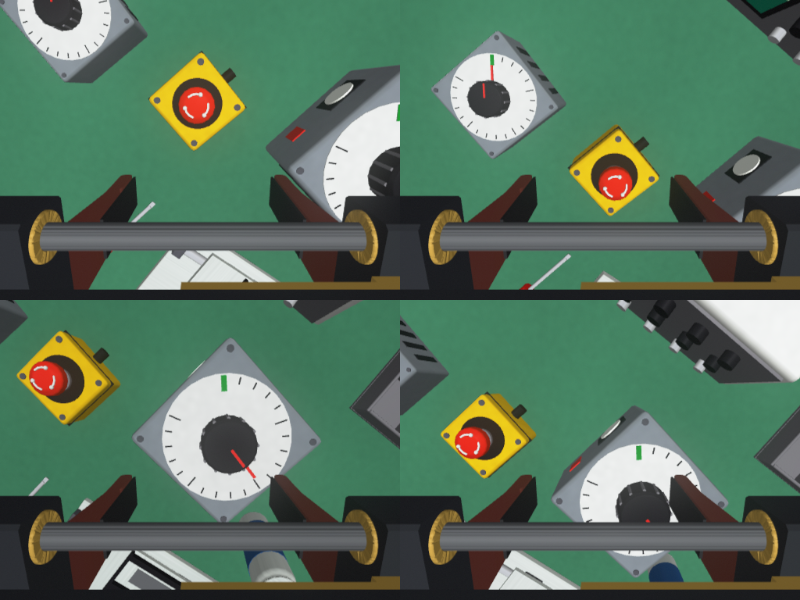

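c_all (c1..c4): the emergency stop head with white arrows is in all four views: c1 about (251,130), c2 about (275,238). The big dial has its green mark at the top, and in c3 the pointer runs lower-right to about (325,224). Now I'll triangulate.

```bash
python3 - <<'E'
from h import *
import pickle
obs=[];
for i in (1,2,3,4):
    im=cv2.imread(f"pics/c{i}.png");p,T=pickle.load(open(f"pics/c{i}.pkl","rb"))
    hsv=cv2.cvtColor(im,cv2.COLOR_BGR2HSV)
    red=((cv2.inRange(hsv,(0,150,90),(8,255,255))|cv2.inRange(hsv,(172,150,90),(180,255,255))))
    n,l,st,c=cv2.connectedComponentsWithStats(red)
    k=[j for j in range(1,n) if st[j,4]>600]; k=max(k,key=lambda j:st[j,4]); 
    cnt=cv2.findContours((l==k).astype(np.uint8),cv2.RETR_EXTERNAL,cv2.CHAIN_APPROX_NONE)[0][0]
    hull=cv2.convexHull(cnt);m=np.zeros(red.shape,np.uint8);cv2.fillConvexPoly(m,hull,255)
    w=(cv2.inRange(hsv,(0,0,150),(180,120,255))&cv2.erode(m,np.ones((5,5))))
    ys,xs=np.where(w>0); (cx,cy),r=cv2.minEnclosingCircle(np.c_[xs,ys].astype(np.float32))
    (hx,hy),hr=cv2.minEnclosingCircle(hull)
    print(i,st[k],"white",len(xs),(round(cx,1),round(cy,1)),r,"hull",hx,hy,hr, onplane(p,T,(cx,cy),101).round(1))
    obs.append((p,T,(cx,cy)))
print("estop",tri(obs[:2]),tri(obs))
# green mark
g=[]
for i in (3,4):
    im=cv2.imread(f"pics/c{i}.png");p,T=pickle.load(open(f"pics/c{i}.pkl","rb"));hsv=cv2.cvtColor(im,cv2.COLOR_BGR2HSV)
    gm=cv2.inRange(hsv,(50,150,80),(75,255,255));n,l,st,c=cv2.connectedComponentsWithStats(gm)
    for j in range(1,n):
        if 20<st[j,4]<1000: print(i,st[j],c[j].round(1),onplane(p,T,c[j],115).round(1))
    crop(im,170,30,420,220,f"pics/d{i}.png")
E
```

```text
1 [ 228  111   48   48 1536] white 210 (251.4, 135.2) 18.056493759155273 hull 251.1999969482422 134.39999389648438 23.97090721130371 [366.6 304.8 101. ]
2 [ 254  213   44   43 1281] white 177 (275.0, 238.1) 15.770374298095703 hull 275.3661193847656 234.34439086914062 22.129226684570312 [365.5 304.6 101. ]
3 [  38   78   49   45 1483] white 199 (55.1, 100.4) 17.41472816467285 hull 61.5 100.5 25.34768295288086 [367.1 304.8 101. ]
4 [  71  162   44   41 1233] white 155 (87.5, 185.0) 15.913930892944336 hull 92.5 182.5 22.4611759185791 [367.1 304.9 101. ]
estop (array([366.34780583, 304.30245982,  98.8581634 ]), [0.4427674760159649, 0.44276747601605454]) (array([366.35918726, 304.26171833,  99.28379301]), [0.4858972309564014, 0.4447510421948987, 0.09326027559542448, 0.27201205539199164])
3 [284  97   6  19 110] [286.6 105.7] [535.3 420.9 115. ]
4 [303 187   6  17  93] [305.6 194.9] [535.6 420.6 115. ]
```

View pics/d3.png

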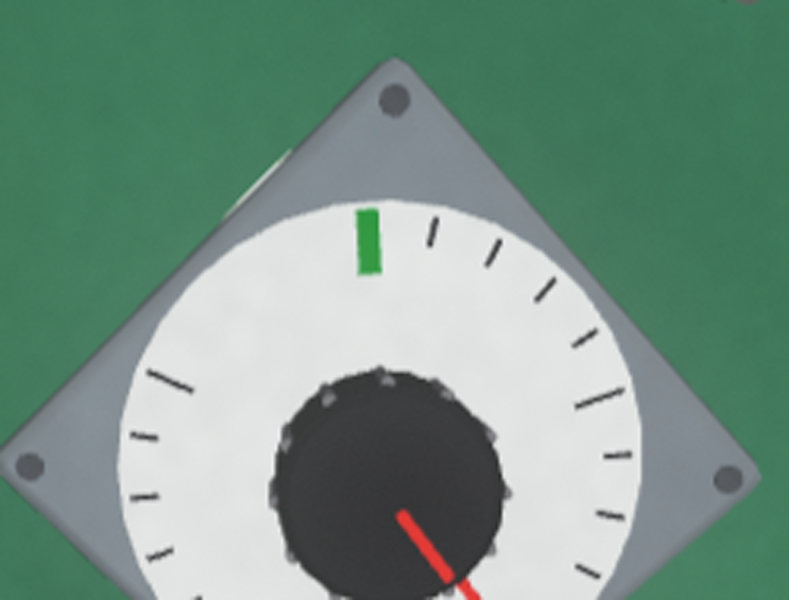

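View pics/d4.png

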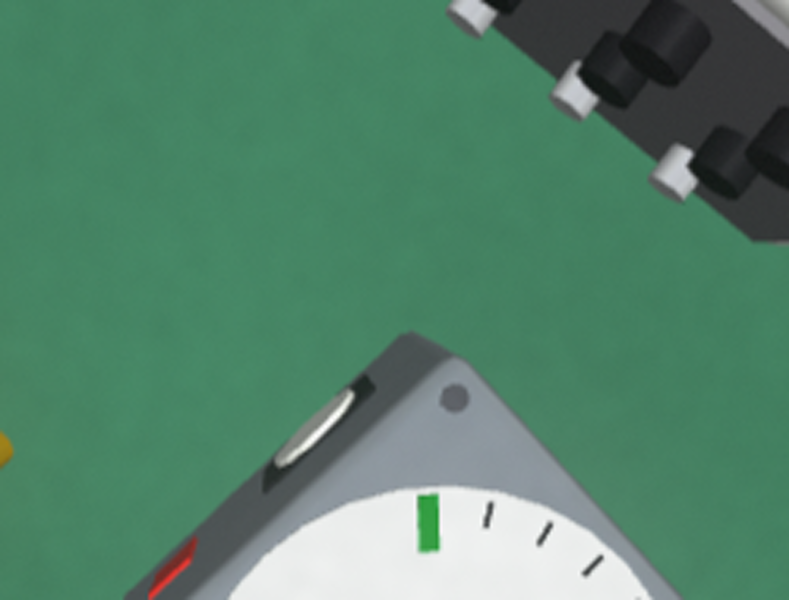

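```bash
python3 - <<'E'
from h import *
set_gripper(0)
q=down(2.25)
env.reach([366.5,304.5,230],q)
env.move_l([366.5,304.5,188],rate=100)
f0=env.read_state()["force"]
r=env.move_l([366.5,304.5,167],rate=15,f_stop=18)
s=env.read_state();print(r,s["tool_pos"].round(1),(s["force"]-f0).round(1),s["time_s"])
env.move_l([366.5,304.5,230],rate=100)
set_gripper(88)
env.reach([400,270,300],down(2.2))
s=env.read_state(); im=viewer.camera("wrist");cv2.imwrite("pics/e1.png",im)
import pickle;pickle.dump(campose("wrist",s),open("pics/e1.pkl","wb"))
env.reach([330,330,300],down(2.2))
s=env.read_state(); im=viewer.camera("wrist");cv2.imwrite("pics/e2.png",im)
pickle.dump(campose("wrist",s),open("pics/e2.pkl","wb"))
obs=[]
for i in (1,2):
    im=cv2.imread(f"pics/e{i}.png");p,T=pickle.load(open(f"pics/e{i}.pkl","rb"))
    hsv=cv2.cvtColor(im,cv2.COLOR_BGR2HSV)
    red=((cv2.inRange(hsv,(0,150,90),(8,255,255))|cv2.inRange(hsv,(172,150,90),(180,255,255))))
    n,l,st,c=cv2.connectedComponentsWithStats(red);k=1+np.argmax(st[1:,4])
    cnt=cv2.findContours((l==k).astype(np.uint8),cv2.RETR_EXTERNAL,cv2.CHAIN_APPROX_NONE)[0][0]
    m=np.zeros(red.shape,np.uint8);cv2.fillConvexPoly(m,cv2.convexHull(cnt),255)
    w=(cv2.inRange(hsv,(0,0,150),(180,120,255))&cv2.erode(m,np.ones((5,5))))
    ys,xs=np.where(w>0);(cx,cy),r=cv2.minEnclosingCircle(np.c_[xs,ys].astype(np.float32));obs.append((p,T,(cx,cy)))
print(tri(obs),st[k]); 
E
```

```text
True [366.7 304.7 170.3] [-2.  -1.2 10.5] 8.9917
(array([366.28586708, 304.57055561,  91.93428824]), [0.2867981953126545, 0.28679819531265577]) [ 256  211   43   43 1252]
```

View pics/e2.png

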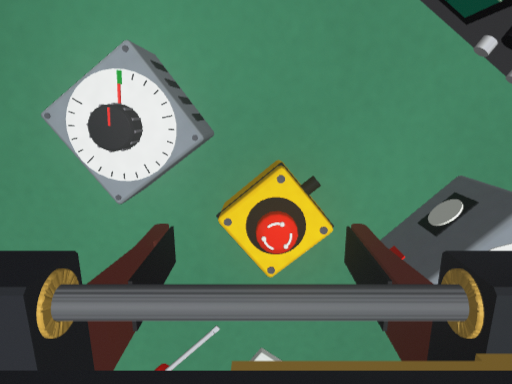

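e2: the head at (276,233) sits lower, top at about 92 mm, so it is latched. Next the big dial, from two directions.

```bash
python3 - <<'E'
from h import *
import pickle
C=np.array([575,369])
for n,yaw,d in (("f1",2.2,45),("f2",0.9,40)):
    xy=C-d*np.array([np.cos(yaw),np.sin(yaw)])
    env.reach([*xy,330],down(yaw));s=env.read_state();im=viewer.camera("wrist");cv2.imwrite(f"pics/{n}.png",im);p,T=campose("wrist",s);pickle.dump((p,T),open(f"pics/{n}.pkl","wb"))
    hsv=cv2.cvtColor(im,cv2.COLOR_BGR2HSV)
    wh=cv2.inRange(hsv,(0,0,190),(180,40,255)); wh=cv2.morphologyEx(wh,cv2.MORPH_CLOSE,np.ones((5,5)))
    cs=cv2.findContours(wh,cv2.RETR_EXTERNAL,cv2.CHAIN_APPROX_NONE)[0];c=max(cs,key=cv2.contourArea)
    W=np.array([onplane(p,T,q[0],115)[:2] for q in c],np.float32);print(n,"disc",cv2.fitEllipse(W),cv2.fitEllipse(c))
    gm=cv2.inRange(hsv,(50,150,80),(75,255,255));k,l,st,ce=cv2.connectedComponentsWithStats(gm)
    for j in range(1,k):
        if 40<st[j,4]<1000: print("g",ce[j],onplane(p,T,ce[j],115).round(1))
    red=((cv2.inRange(hsv,(0,150,90),(8,255,255))|cv2.inRange(hsv,(172,150,90),(180,255,255))))
    k,l,st,ce=cv2.connectedComponentsWithStats(red)
    for j in range(1,k):
        if 15<st[j,4]: 
            ys,xs=np.where(l==j);print("r",st[j],ce[j].round(1))
            if st[j,4]<600:
                a=np.c_[xs,ys];print("  ends",cv2.boxPoints(cv2.minAreaRect(a.astype(np.float32))).round(1).tolist())
E
python3 -c "
import cv2,numpy as np
a=[cv2.imread(f'pics/f{i}.png') for i in (1,2)]
cv2.imwrite('pics/f_all.png',cv2.resize(np.hstack(a),(800,300)))"
```

```text
f1 disc ((575.9934692382812, 371.70721435546875), (147.22244262695312, 147.47096252441406), 35.47509765625) ((263.5780944824219, 131.0276336669922), (169.78497314453125, 172.66897583007812), 4.872723579406738)
g [258.71774194  57.66935484] [535.1 420.9 115. ]
r [  12   34   50   47 1579] [37.1 57.4]
r [266 142  19  25 113] [274.9 154.4]
  ends [[265.0, 144.3000030517578], [268.0, 142.0], [284.8999938964844, 164.60000610351562], [281.8999938964844, 166.8000030517578]]
r [287 168  15  19  67] [293.8 176.7]
  ends [[286.0, 168.6999969482422], [288.29998779296875, 167.0], [301.6000061035156, 184.8000030517578], [299.3999938964844, 186.5]]
f2 disc ((575.8987426757812, 371.7535705566406), (147.26724243164062, 147.48193359375), 145.22640991210938) ((260.2890930175781, 134.41380310058594), (169.04086303710938, 171.42037963867188), 0.3741742968559265)
g [188.00952381 124.4952381 ] [535.  420.6 115. ]
r [294 115  27  14  82] [307.4 120.8]
  ends [[293.70001220703125, 125.0], [319.5, 113.80000305175781], [320.79998779296875, 116.80000305175781], [295.0, 128.0]]
r [264 130  28  15 130] [277.6 136.7]
  ends [[263.20001220703125, 140.10000610351562], [290.29998779296875, 129.3000030517578], [291.8999938964844, 133.1999969482422], [264.79998779296875, 144.10000610351562]]
r [384 354  13   7  64] [389.5 357.7]
  ends [[384.0, 360.0], [384.0, 354.0], [396.0, 354.0], [396.0, 360.0]]
```

View pics/f_all.png

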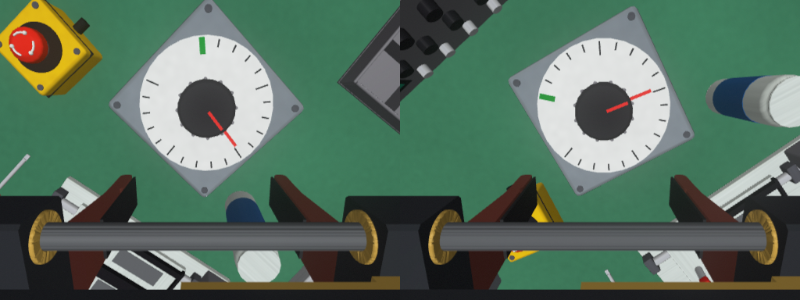

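```bash
python3 - <<'E'
from h import *
import pickle
o1=pickle.load(open("pics/f1.pkl","rb"));o2=pickle.load(open("pics/f2.pkl","rb"))
t=tri([(*o1,(300.5,185.6)),(*o2,(320.1,115.3))]);print(t)
g=tri([(*o1,(258.72,57.67)),(*o2,(188.01,124.5))]);print(g)
A=np.array([575.95,371.73])
a0=np.arctan2(*(g[0][:2]-A)[::-1])
for o,us in ((o1,[(274.9,154.4),(266.5,143.2),(293.8,176.7),(300.5,185.6)]),(o2,[(277.6,136.7),(264,142.1),(307.4,120.8),(320.1,115.3)])):
    for u,z in zip(us,(153,153,118,118)):
        X=onplane(*o,u,z)[:2]-A;print(X.round(1),np.hypot(*X).round(1),np.arctan2(X[1],X[0]))
print(a0)
E
```

```text
(array([629.26569223, 355.73462416, 112.6249864 ]), [0.08858687382503128, 0.08858687382507538])
(array([535.27080296, 420.60645688, 116.63550788]), [0.1365717584595556, 0.13657175845950037])
[13.3 -4. ] 13.9 -0.29612700404671255
[ 3. -1.] 3.1 -0.3097983224748179
[ 42.4 -12.6] 44.2 -0.2896494662530789
[ 52.1 -15.5] 54.4 -0.2895978871269367
[13.5 -4. ] 14.0 -0.28844015808422896
[ 2.8 -0.8] 2.9 -0.2661761253409189
[ 41.4 -12.3] 43.2 -0.28763430246762717
[ 52.6 -15.3] 54.8 -0.282730326245255
2.264916261692499
```

```bash
cat >> h.py <<'E'
def variac_angle(n,yaw,d):
    """view dial from above; return knob setting error (rad, cw positive)"""
    C=np.array([575.95,371.73]);xy=C-d*np.array([np.cos(yaw),np.sin(yaw)])
    env.reach([*xy,330],down(yaw));env.hold(0.2);s=env.read_state();im=viewer.camera("wrist");cv2.imwrite(f"pics/{n}.png",im);p,T=campose("wrist",s)
    hsv=cv2.cvtColor(im,cv2.COLOR_BGR2HSV)
    red=((cv2.inRange(hsv,(0,120,90),(10,255,255))|cv2.inRange(hsv,(170,120,90),(180,255,255))))
    k,l,st,ce=cv2.connectedComponentsWithStats(red);out=[]
    for j in range(1,k):
        if st[j,4]<15: continue
        for z,lo,hi in ((153,8,18),(118,36,50)):
            X=onplane(p,T,ce[j],z)[:2]-C;r=np.hypot(*X)
            if lo<r<hi: out.append((z,float(r.round(1)),float(np.arctan2(X[1],X[0]).round(4))))
    gm=cv2.inRange(hsv,(50,150,80),(75,255,255));k,l,st,ce=cv2.connectedComponentsWithStats(gm)
    g=[]
    for j in range(1,k):
        X=onplane(p,T,ce[j],115)[:2]-C
        if st[j,4]>10 and 45<np.hypot(*X)<72: g.append((float(np.hypot(*X).round(1)),float(np.arctan2(X[1],X[0]).round(4)),int(st[j,4])))
    return out,g
E
python3 - <<'E'
from h import *
pt,Tt=campose("top");ps,Ts=campose("scene")
for a,b in (((66,148),(385,117)),((65,267),(316,95))): print("scope",tri([(pt,Tt,a),(ps,Ts,b)]))
A=[576,371.7]
y0=-0.15
env.reach([*A,290],down(y0));print(env.read_state()["qpos"].round(3))
env.move_l([*A,200],rate=80)
set_gripper(0);s=env.read_state();print(s["width"],s["force"].round(1),s["qpos"].round(3))
q=np.array(s["qpos"]);q6=q[5]
for k in range(1,6):
    q[5]=q6-2.552*k/5; env.move_joints(q); s=env.read_state();print(s["time_s"],s["width"].round(1),s["wrist_torque"].round(2),s["qpos"][5].round(3))
env.hold(0.3)
set_gripper(88)
env.move_l([*A,290],rate=100)
print(variac_angle("g1",0.9,40))
E
```

```text
scope (array([590.43947239, 531.1556515 , 218.01963672]), [6.716502712789332, 6.716502712789039])
scope (array([248.38331676, 564.62468285, 145.27350655]), [11.578655842476042, 11.57865584247602])
[ 0.556  0.525  1.495 -0.     1.122  2.275]
58.2933430304963 [-1.  -6.2  4. ] [ 5.550e-01  6.260e-01  1.548e+00 -1.000e-03  9.690e-01  2.276e+00]Traceback (most recent call last):
  File "<stdin>", line 11, in <module>
AttributeError: 'float' object has no attribute 'round'
```

```bash
python3 - <<'E'
from h import *
crop(cv2.imread("pics/g1.png"),130,20,390,215,"pics/g1c.png")
E
```

```text
[ WARN:0@0.292] global loadsave.cpp:275 findDecoder imread_('pics/g1.png'): can't open/read file: check file path/integrity
Traceback (most recent call last):
  File "h.py", line 24, in crop
    c=im[y0:y1,x0:x1];k=k or min(800/c.shape[1],600/c.shape[0]); cv2.imwrite(name,cv2.resize(c,None,fx=k,fy=k,interpolation=cv2.INTER_CUBIC))
      ~~^^^^^^^^^^^^^
TypeError: 'NoneType' object is not subscriptable
```

```bash
python3 - <<'E'
from h import *
A=[576,371.7]
s=env.read_state();print(s["width"],s["qpos"].round(3))
q=np.array(s["qpos"]);q6=2.276
for k in range(2,6):
    q[5]=q6-2.552*k/5; env.move_joints(q); s=env.read_state();print(s["time_s"],round(s["width"],1),s["wrist_torque"].round(2),s["qpos"][5].round(3))
env.hold(0.3)
set_gripper(88)
env.move_l([*A,290],rate=100)
print(variac_angle("g1",0.9,40))
crop(cv2.imread("pics/g1.png"),130,20,390,215,"pics/g1c.png")
E
```

```text
58.49119473270979 [ 0.555  0.626  1.548 -0.002  0.969  1.769]
18.45 58.6 [-0.94 -0.22  0.03] 1.259
19.0083 58.9 [-1.05 -0.53  0.08] 0.749
19.5667 58.6 [-0.99 -0.77  0.01] 0.239
20.125 58.5 [-0.77 -0.96  0.08] -0.272
([(118, 44.4, 2.2614), (153, 14.0, 2.2627)], [(63.9, 2.269, 103)])
```

View pics/g1c.png

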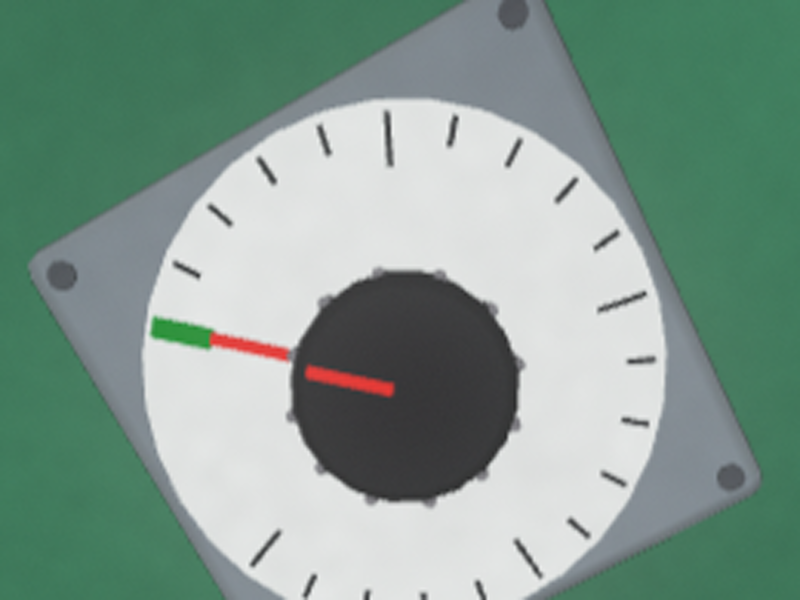

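g1c: the pointer lies exactly on the green mark (2.262 against 2.269 rad). Next, views of the jig.

```bash
python3 - <<'E'
from h import *
import pickle
for n,pos,yaw in (("j1",[590,-30,400],np.pi/2),("j2",[590,-110,400],np.pi/2)):
    env.reach(pos,down(yaw));env.hold(0.15);s=env.read_state();im=viewer.camera("wrist");cv2.imwrite(f"pics/{n}.png",im);p,T=campose("wrist",s);pickle.dump((p,T),open(f"pics/{n}.pkl","wb"));print(s["time_s"],s["tool_pos"].round(1))
E
```

```text
25.2583 [590.1 -29.1 399.8]
25.875 [ 590.1 -109.   399.9]
```

View pics/j1.png

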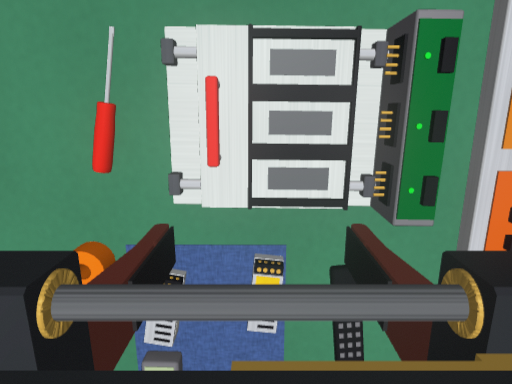

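View pics/j2.png

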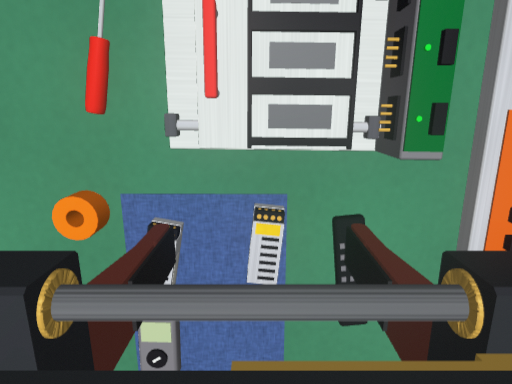

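```bash
python3 - <<'E'
from h import *
import pickle
H={}
for n in("j1","j2"):
    im=cv2.imread(f"pics/{n}.png");o=pickle.load(open(f"pics/{n}.pkl","rb"));hsv=cv2.cvtColor(im,cv2.COLOR_BGR2HSV)
    red=((cv2.inRange(hsv,(0,150,90),(8,255,255))|cv2.inRange(hsv,(172,150,90),(180,255,255))))
    k,l,st,ce=cv2.connectedComponentsWithStats(red)
    for j in range(1,k):
        if st[j,4]>300 and 190<ce[j][0]<230: 
            ys,xs=np.where(l==j);r=cv2.minAreaRect(np.c_[xs,ys].astype(np.float32));print(n,st[j],ce[j],r)
            low=[xs[ys>=ys.max()-3].mean(),ys.max()+.5];H[n]=(*o,low)
            if n=="j1":
                W=np.array([onplane(*o,(x,y),82)[:2] for x,y in zip(xs,ys)],np.float32);print(cv2.minAreaRect(W),W.mean(0))
                v=cv2.fitLine(W,cv2.DIST_L2,0,.01,.01).ravel();print("line",v,np.arctan2(v[1],v[0]))
print("low end",tri(list(H.values())))
# triangulate other jig points: bay inner pads (gray) corners
for n in("j1","j2"):
    im=cv2.imread(f"pics/{n}.png");o=pickle.load(open(f"pics/{n}.pkl","rb"));hsv=cv2.cvtColor(im,cv2.COLOR_BGR2HSV)
    g=cv2.inRange(hsv,(0,0,90),(180,60,170));g[:,:255]=0;g[:,350:]=0;g[215:]=0
    k,l,st,ce=cv2.connectedComponentsWithStats(g)
    for j in range(1,k):
        if st[j,4]>500:
            ys,xs=np.where(l==j);W=np.array([onplane(*o,(x,y),44)[:2] for x,y in zip(xs,ys)],np.float32);print(n,st[j],ce[j].round(1),W.mean(0),cv2.minAreaRect(W))
E
```

```text
j1 [ 206   76   13   90 1013] [212.05231984 120.55083909] ((212.0001678466797, 120.51019287109375), (89.16510009765625, 11.446596145629883), 88.83085632324219)
((534.2556762695312, 26.220890045166016), (100.73255920410156, 13.218374252319336), 89.32563781738281) [534.26575   27.261995]
line [9.2036184e-03 9.9995762e-01 5.3426581e+02 2.7261993e+01] 1.5615926
j2 [ 203    0   14   98 1166] [209.66981132  47.41680961] ((209.52963256835938, 48.4846305847168), (97.15335845947266, 12.237442970275879), 89.14490509033203)
low end (array([532.50504866, -26.04959982,  73.28465171]), [0.0944887072975455, 0.0944887072972193])
j1 [ 270   49   66   27 1686] [302.2  61.9] [641.22375   96.491264] ((641.52783203125, 96.34255981445312), (79.33516693115234, 29.687593460083008), 0.023967422544956207)
j1 [ 269  111   64   24 1509] [299.9 122.5] [640.5566    24.463234] ((640.9159545898438, 24.3338623046875), (79.48558044433594, 28.551231384277344), 0.02342328242957592)
j1 [ 268  167   61   23 1341] [297.6 178.3] [639.5576  -47.64144] ((640.0361328125, -47.3671875), (79.31076049804688, 29.580215454101562), 0.022310417145490646)
j2 [ 269   42   67   27 1702] [301.8  55.1] [640.5842    24.535769] ((640.6235961914062, 24.515363693237305), (79.76510620117188, 29.425479888916016), 0.022343793883919716)
j2 [ 268  104   64   25 1493] [299.4 116.1] [639.7215   -47.475845] ((639.642333984375, -47.629276275634766), (28.841691970825195, 79.90237426757812), 88.99708557128906)
```

```bash
cat >> h.py <<'E'
PSI=-0.011
JX=np.array([np.cos(PSI),np.sin(PSI)]);JY=np.array([-np.sin(PSI),np.cos(PSI)])
YJ=np.pi/2+PSI   # jaws along jig x
E
python3 - <<'E'
from h import *
h=np.array([533.8,25.8])
env.reach([*h,220],down(YJ));env.move_l([*h,136],rate=80)
set_gripper(0);s=env.read_state();print(s["width"],s["force"].round(1),s["tool_pos"].round(1))
e=s["tool_pos"][:2]-JX*125
r=env.move_l([*e,s["tool_pos"][2]],rate=50,f_stop=14);s=env.read_state();print(r,s["tool_pos"].round(1),s["force"].round(1),s["time_s"],s["width"])
env.hold(0.3);set_gripper(60);s=env.read_state();print(s["tool_pos"].round(1),s["force"].round(1))
p=s["tool_pos"];env.move_l([p[0],p[1],230],rate=120)
E
```

```text
13.751638815133964 [ 1.2 -0.3 -1.1] [533.9  25.8 136. ]
True [458.4  26.6 136.1] [ 1.8 -0.   0.2] 30.6667 13.769274915620127
[459.4  26.6 135.7] [-0.7  0.3  0.1]
```

```bash
python3 - <<'E'
from h import *
import pickle
for n,pos,yaw in (("k1",[560,-30,400],np.pi/2),("k2",[510,-300,380],np.pi/2),("k3",[510,-340,330],np.pi/2)):
    env.reach(pos,down(yaw));env.hold(0.15);s=env.read_state();im=viewer.camera("wrist");cv2.imwrite(f"pics/{n}.png",im);p,T=campose("wrist",s);pickle.dump((p,T),open(f"pics/{n}.pkl","wb"));print(s["time_s"],s["tool_pos"].round(1))
a=[cv2.imread(f'pics/k{i}.png') for i in (1,2,3)]
cv2.imwrite('pics/k_all.png',cv2.resize(np.vstack([np.hstack(a[:2]),np.hstack([a[2],a[2]*0])]),(800,600)))
E
```

```text
33.7417 [558.8 -29.5 397.8]
35.0083 [ 510.6 -298.7  380.2]
35.575 [ 510.7 -339.5  331.3]
```

View pics/k_all.png

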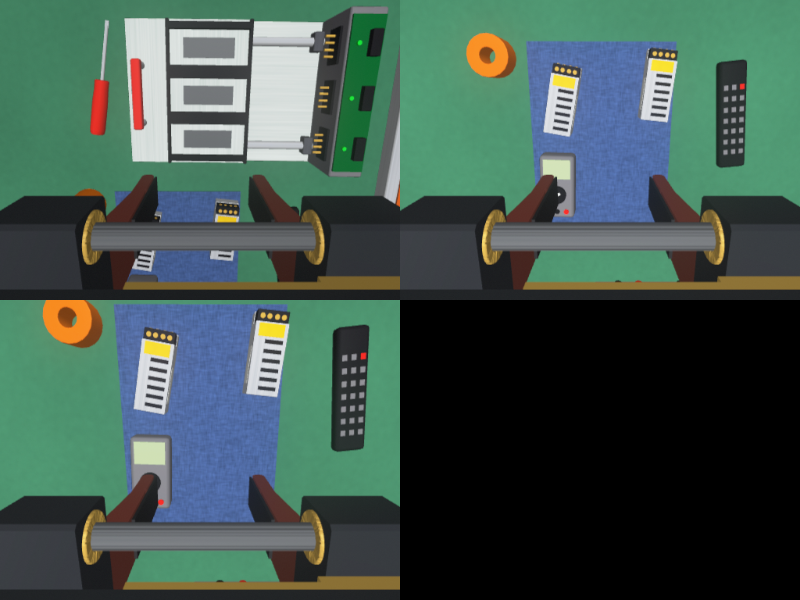

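k_all: the carriage is drawn out, flush with the base front in k1. There are two modules on the mat, upper right and left, with their terminals pointing to +y; the meter is below the left one. Now an overhead view of each.

```bash
cat >> h.py <<'E'
def look(n,pos,yaw):
    env.reach(pos,down(yaw));env.hold(0.2);s=env.read_state();im=viewer.camera("wrist");cv2.imwrite(f"pics/{n}.png",im);return im,campose("wrist",s)
def mod_blobs(im):
    hsv=cv2.cvtColor(im,cv2.COLOR_BGR2HSV)
    y=cv2.inRange(hsv,(20,130,150),(32,255,255))          # label
    lab=cv2.connectedComponentsWithStats(y)
    notmat=cv2.bitwise_not(cv2.inRange(hsv,(100,90,40),(125,255,255))|cv2.inRange(hsv,(50,60,30),(90,255,255)))
    notmat=cv2.morphologyEx(notmat,cv2.MORPH_OPEN,np.ones((3,3)))
    notmat[245:]=0
    k,l,st,ce=cv2.connectedComponentsWithStats(notmat);out=[]
    for j in range(1,lab[0]):
        if lab[2][j,4]<60: continue
        c=lab[3][j];b=l[int(c[1]),int(c[0])]
        if b>0: out.append((c,(l==b).astype(np.uint8),int(st[b,4])))
    return out
def mod_pose(im,o,uv,name=None):
    """overhead view: blob nearest uv -> centre, yaw (towards terminals), size at z=40"""
    B=mod_blobs(im);c,m,a=min(B,key=lambda b:np.hypot(*(b[0]-uv)))
    cnt=max(cv2.findContours(m,cv2.RETR_EXTERNAL,cv2.CHAIN_APPROX_NONE)[0],key=cv2.contourArea)
    W=np.array([onplane(*o,q[0],40)[:2] for q in cnt],np.float32)
    L=onplane(*o,c,40)[:2]
    ctr,sz,ang=cv2.minAreaRect(W);bx=cv2.boxPoints((ctr,sz,ang))
    e=bx[1]-bx[0];f=bx[2]-bx[1];v=e if np.hypot(*e)>np.hypot(*f) else f
    v=v/np.hypot(*v)
    if v@(L-ctr)<0: v=-v
    return np.array(ctr),float(np.arctan2(v[1],v[0])),sz,L
E
python3 - <<'E'
from h import *
import pickle
o=pickle.load(open("pics/k2.pkl","rb"));im=cv2.imread("pics/k2.png")
for uv in ((330,85),(208,105)): print(mod_pose(im,o,uv),onplane(*o,uv,40).round())
o=pickle.load(open("pics/k1.pkl","rb"));im=cv2.imread("pics/k1.png");hsv=cv2.cvtColor(im,cv2.COLOR_BGR2HSV)
g=cv2.inRange(hsv,(0,0,90),(180,60,170));g[:,:215]=0;g[:,315:]=0;g[208:]=0
k,l,st,ce=cv2.connectedComponentsWithStats(g)
for j in range(1,k):
    if st[j,4]>800:
        ys,xs=np.where(l==j);W=np.array([onplane(*o,(x,y),44)[:2] for x,y in zip(xs,ys)],np.float32);print(st[j],ce[j].round(1),W.mean(0),cv2.minAreaRect(W))
E
```

```text
(array([ 595.00897217, -229.08406067]), 1.4672023057937622, (109.96604919433594, 49.8683967590332), array([ 600.57770631, -200.05392809])) [ 594. -201.   40.]
(array([ 445.82827759, -252.14149475]), 1.3893721103668213, (110.6771240234375, 47.41822052001953), array([ 449.54065128, -223.33979419])) [ 448. -224.   40.]
[ 234   48   67   27 1730] [267.4  60.5] [566.23694  97.51651] ((565.888916015625, 96.89644622802734), (29.51359748840332, 79.93545532226562), 89.95753479003906)
[ 235  110   64   24 1517] [266.1 121.5] [565.1052    25.421566] ((565.333984375, 25.295551300048828), (28.39354705810547, 79.63090515136719), 89.99082946777344)
[ 235  167   62   23 1351] [265.2 177.5] [564.2228   -46.631363] ((564.3230590820312, -46.681907653808594), (29.591585159301758, 79.714111328125), 88.97457885742188)
```

```bash
python3 - <<'E'
from h import *
import pickle
c=np.array([595,-229]);th=1.45
res=[]
for n,h,dd in (("l1",300,66),("l2",260,40)):
    xy=c-dd*np.array([np.cos(th),np.sin(th)])
    im,o=look(n,[*xy,h],th);uv=proj(*o,[*(c+30*np.array([np.cos(th),np.sin(th)])),40])
    print(uv,mod_pose(im,o,uv),len(mod_blobs(im)));pickle.dump(o,open(f"pics/{n}.pkl","wb"))
a=[cv2.imread(f'pics/l{i}.png') for i in (1,2)]
cv2.imwrite('pics/l_all.png',cv2.resize(np.hstack(a),(800,300)))
E
```

```text
[260.4376287   79.64672478] (array([ 597.17584229, -229.28941345]), 1.4670041799545288, (109.62488555908203, 44.0589485168457), array([ 600.51879697, -199.87455333])) 2
[258.9364126  106.35721476] (array([ 597.17242432, -229.07044983]), 1.4678572416305542, (109.90048217773438, 43.87240982055664), array([ 600.49950717, -200.09483985])) 2
```

View pics/l_all.png

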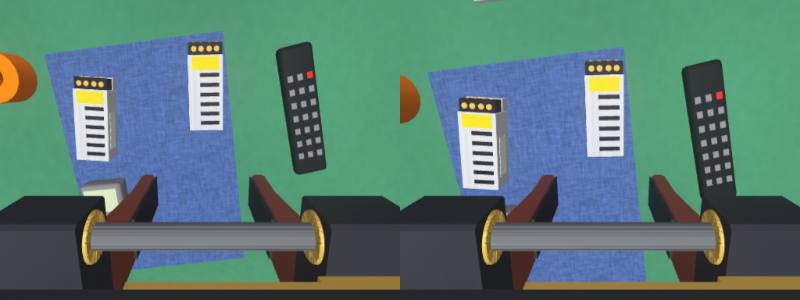

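l_all: the module top is clearly seen, at (597.2, -229.2), yaw 1.467; the 109.8 x 44 mm size at z=40 agrees from two heights. Grasp it and place it in bay A.

```bash
cat >> h.py <<'E'
GZ=32
def pick(c,th,zb=2):
    set_gripper(80)
    env.reach([*c,190],down(th));env.move_l([*c,zb+GZ+61],rate=80)
    s=env.read_state();print("at",s["tool_pos"].round(1),s["force"].round(1))
    set_gripper(0);s=env.read_state();print("grip",round(s["width"],1),s["force"].round(1))
    env.move_l([*c,250],rate=100);env.hold(0.2);s=env.read_state();print("lift",round(s["width"],1),s["force"].round(1),round(s["time_s"],1))
E
python3 - <<'E'
from h import *
pick([597.2,-229.2],1.467)
b=np.array([566.0,97.0])
env.reach([*b,230],down(PSI));s=env.read_state();print("above",round(s["width"],1),s["force"].round(1),s["tool_pos"].round(1),round(s["time_s"],1))
cv2.imwrite("pics/m1.png",viewer.camera("wrist"));cv2.imwrite("pics/m1s.png",viewer.camera("scene"))
E
```

```text
at [ 597.6 -229.3   95.6] [0.6 0.5 0. ]
grip 43.9 [0.7 0.4 0.3]
lift 44.0 [-0.2 -0.4 -3. ] 41.7
above 43.6 [-1.  -0.1 -2.1] [566.2  96.7 230.1] 43.5
```

View pics/m1.png

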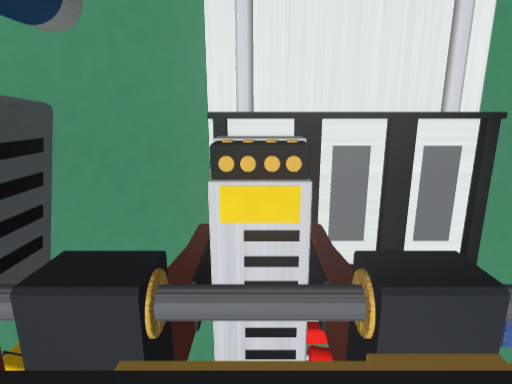

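View pics/m1s.png

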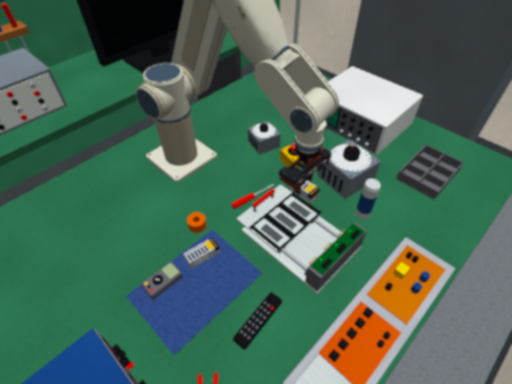

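```bash
python3 - <<'E'
from h import *
s=env.read_state();p,T=campose("wrist",s)
for dz in (6,-32): 
  for x,y in ((55,22),(55,-22)):
    X=np.append(s["tool_pos"][:2]+JX*x+JY*y,s["tool_pos"][2]-61+dz);print(dz,y,proj(p,T,X).round())
E
```

```text
6 22 [207. 139.]
6 -22 [317. 138.]
-32 22 [218. 133.]
-32 -22 [304. 133.]
```

m1: the module is held straight and level, with the terminal end at row about 140 where 139 was expected. Placing it.

```bash
cat >> h.py <<'E'
def place(b):
    z=44+GZ+61
    env.move_l([*b,z+25],rate=100)
    r=env.move_l([*b,z-3],rate=25,f_stop=5);s=env.read_state();print("down",r,s["tool_pos"].round(1),s["force"].round(1),round(s["width"],1))
    set_gripper(60);s=env.read_state();env.move_l([*s["tool_pos"][:2],240],rate=120);print(round(env.read_state()["time_s"],1))
E
python3 - <<'E'
from h import *
import pickle
place([566.0,97.0])
im,o=look("n1",[566-20,97-120,380],np.pi/2);pickle.dump(o,open("pics/n1.pkl","wb"))
im,o=look("n2",[446-10,-253-50,300],1.40);pickle.dump(o,open("pics/n2.pkl","wb"))
uv=proj(*o,[450,-223,40]);print(uv,mod_pose(im,o,uv))
a=[cv2.imread(f'pics/n{i}.png') for i in (1,2)]
cv2.imwrite('pics/n_all.png',cv2.resize(np.hstack(a),(800,300)))
E
```

```text
down True [566.1  97.  137. ] [-0.2 -0.9  3.4] 43.8
46.8
[259.93304815  97.27747477] (array([ 444.35272217, -252.14826965]), 1.3847495317459106, (110.01580047607422, 44.42395782470703), array([ 449.75741291, -223.38694711]))
```

View pics/n_all.png

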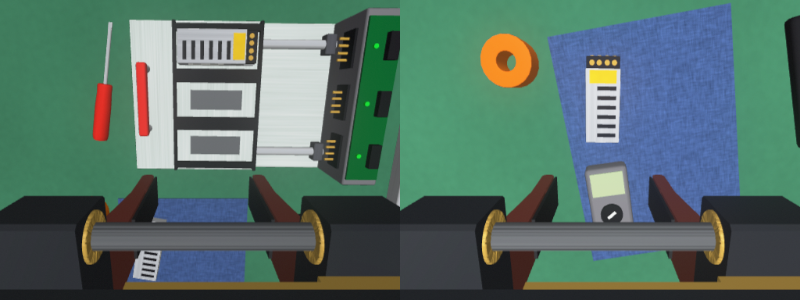

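n_all: module 1 is seated in bay A with its terminals toward the head. Module 2 is at (444.4, -252.1), yaw 1.385.

```bash
python3 - <<'E'
from h import *
import pickle
pick([444.35,-252.15],1.385)
b=np.array([564.4,-46.7])
env.reach([*b,230],down(PSI));s=env.read_state();print("above",round(s["width"],1),s["force"].round(1),s["tool_pos"].round(1),round(s["time_s"],1))
cv2.imwrite("pics/o1.png",viewer.camera("wrist"))
E
```

```text
at [ 444.6 -252.3   95.4] [-0.2  0.4  0.2]
grip 43.7 [ 0.6 -0.   1.4]
lift 44.0 [-0.7  0.5 -3.1] 55.1
above 43.7 [-0.4 -0.7 -2.7] [564.3 -47.  230. ] 56.7
```

View pics/o1.png

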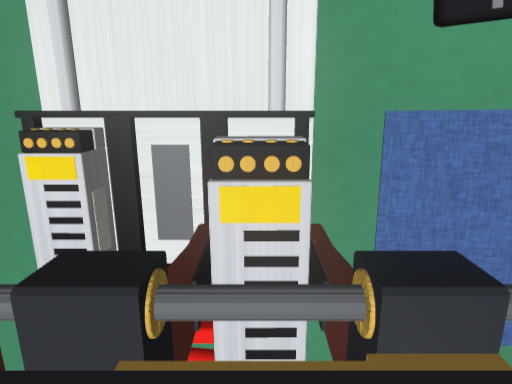

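o1: the module is held level, with its terminals at (260,163) and facing the head. Placing it.

```bash
python3 - <<'E'
from h import *
import pickle
place([564.4,-46.7])
im,o=look("q1",[546,-70,400],np.pi/2);pickle.dump(o,open("pics/q1.pkl","wb"))
cv2.imwrite("pics/q2.png",viewer.camera("top"))
hsv=cv2.cvtColor(im,cv2.COLOR_BGR2HSV)
red=((cv2.inRange(hsv,(0,150,90),(8,255,255))|cv2.inRange(hsv,(172,150,90),(180,255,255))))
k,l,st,ce=cv2.connectedComponentsWithStats(red)
for j in range(1,k):
    if st[j,4]>300: print(st[j],ce[j],onplane(*o,ce[j],80).round(1))
crop(cv2.imread("pics/q2.png"),100,80,420,300,"pics/q2c.png")
E
```

```text
down True [564.5 -46.7 137. ] [0.5 0.6 3.9] 43.8
60.0
[ 176   37   16   94 1151] [184.03388358  83.13987837] [459.5  28.4  80. ]
[ 121   69   25   74 1394] [133.02797704 106.36944046] [399.4   3.   80. ]
```

View pics/q1.png

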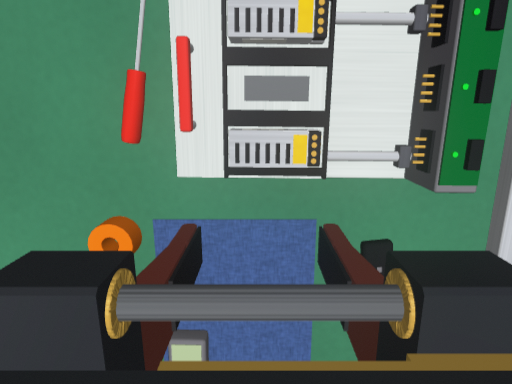

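View pics/q2c.png

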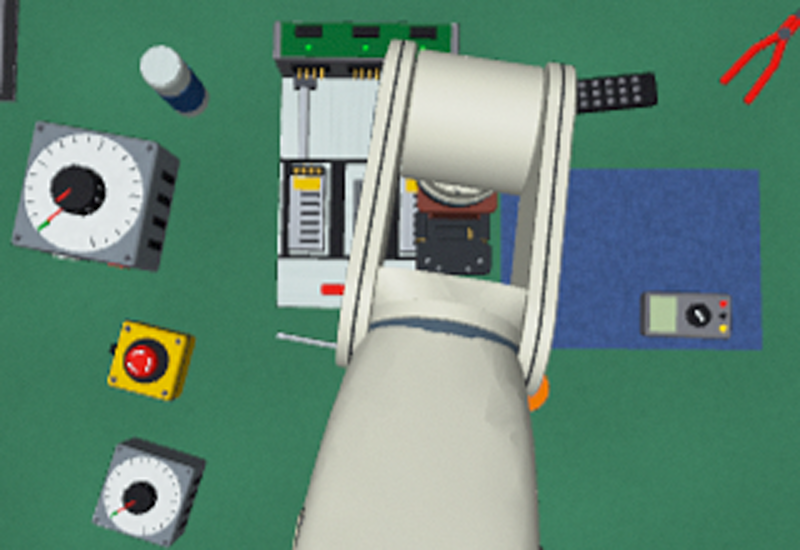

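q1: both modules are seated flat in bays A and C, and the mat holds only the meter. Push the carriage home.

```bash
python3 - <<'E'
from h import *
h=np.array([459.0,26.6])
set_gripper(60);env.reach([*h,220],down(YJ));env.move_l([*h,136],rate=80)
set_gripper(0);s=env.read_state();p0=s["tool_pos"].copy();print(round(s["width"],1),s["force"].round(1),p0.round(1))
e=p0[:2]+JX*118
r=env.move_l([*e,p0[2]],rate=50,f_stop=25);s=env.read_state();print(r,s["tool_pos"].round(1),s["force"].round(1),round(s["time_s"],1),s["width"])
env.hold(0.3);set_gripper(60);s=env.read_state();p=s["tool_pos"];print(p.round(1),(p-p0).round(1))
env.move_l([p[0],p[1],230],rate=120)
im,o=look("r1",[600,-70,400],np.pi/2)
hsv=cv2.cvtColor(im,cv2.COLOR_BGR2HSV)
red=((cv2.inRange(hsv,(0,150,90),(8,255,255))|cv2.inRange(hsv,(172,150,90),(180,255,255))))
k,l,st,ce=cv2.connectedComponentsWithStats(red)
for j in range(1,k):
    if st[j,4]>300: print(st[j],ce[j],onplane(*o,ce[j],80).round(1))
E
```

```text
13.7 [0.8 0.5 0.8] [459.1  26.6 136. ]
True [568.9  25.5 136. ] [-1.9 -0.4  5.4] 66.8 14.072869177497452
[567.8  25.5 135.6] [108.7  -1.1  -0.4]
[ 228   38   12   95 1085] [233.72718894  84.13087558] [568.4  28.1  80. ]
[  82   70   24   74 1459] [ 93.7155586 107.145305 ] [407.    2.9  80. ]
```

View pics/r1.png

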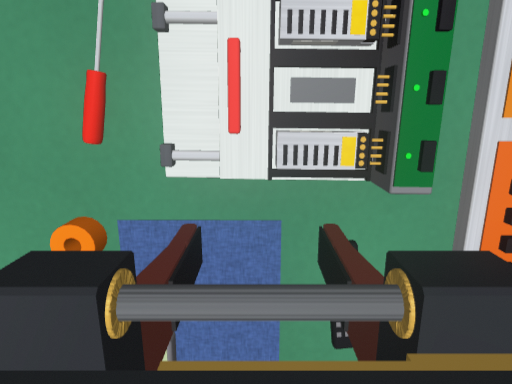

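r1: the carriage is at the head with both modules seated. The travel reads 108.9 to 109.8 mm against 110, and some of it may have been lost when the arm relaxed while still gripping. I'll push again one-sided with closed fingers to be sure.

```bash
python3 - <<'E'
from h import *
h=np.array([568.0,25.4])
a=h-JX*32
env.reach([*a,220],down(PSI));set_gripper(0);env.move_l([*a,136],rate=80)
e=h+JX*12
r=env.move_l([*e,136],rate=25,f_stop=25);s=env.read_state();print(r,s["tool_pos"].round(1),s["force"].round(1),round(s["time_s"],1))
b=s["tool_pos"][:2]-JX*15
env.move_l([*b,136],rate=50);env.move_l([*b,230],rate=120);set_gripper(88)
im,o=look("r2",[600,-70,400],np.pi/2)
hsv=cv2.cvtColor(im,cv2.COLOR_BGR2HSV)
red=((cv2.inRange(hsv,(0,150,90),(8,255,255))|cv2.inRange(hsv,(172,150,90),(180,255,255))))
k,l,st,ce=cv2.connectedComponentsWithStats(red)
for j in range(1,k):
    if st[j,4]>300: print(st[j],ce[j],onplane(*o,ce[j],80).round(1))
crop(im,140,0,480,215,"pics/r2c.png")
E
```

```text
True [550.6  25.6 134.9] [ 0.1 -1.   0.7] 74.6
[ 227   38   12   94 1076] [232.60315985  84.04089219] [568.5  27.5  80. ]
[  82   69   23   75 1448] [ 92.85911602 106.57527624] [407.    2.9  80. ]
```

View pics/r2c.png

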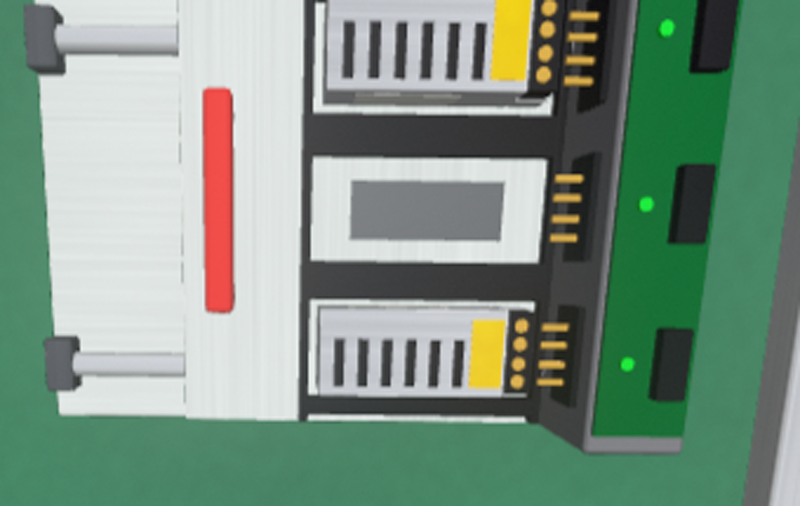

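r2c: the carriage is home and did not move under the second push. Check the dial and the latch once more, then twist the stop.

```bash
python3 - <<'E'
from h import *
print(variac_angle("s0",0.9,40))
A=[366.4,304.5]
env.reach([*A,230],down(2.3));env.move_l([*A,146.5],rate=70)
s=env.read_state();print(s["tool_pos"].round(1),s["force"].round(1))
set_gripper(0);s=env.read_state();print(s["width"],s["force"].round(1),s["tool_pos"].round(1))
q=np.array(s["qpos"]);q6=q[5]
for a in (0.35,0.7):
    q[5]=q6+a;env.move_joints(q);s=env.read_state();print(s["width"],s["wrist_torque"].round(2),s["force"].round(1),s["qpos"][5].round(3))
env.hold(0.3)
set_gripper(88);env.hold(0.3)
env.move_l([*A,230],rate=80)
import pickle
obs=[]
for i,pos in ((1,[400,270,300]),(2,[330,330,300])):
    im,(p,T)=look(f"t{i}",pos,2.2)
    hsv=cv2.cvtColor(im,cv2.COLOR_BGR2HSV)
    red=((cv2.inRange(hsv,(0,150,90),(8,255,255))|cv2.inRange(hsv,(172,150,90),(180,255,255))))
    n,l,st,c=cv2.connectedComponentsWithStats(red);k=1+np.argmax(st[1:,4])
    cnt=cv2.findContours((l==k).astype(np.uint8),cv2.RETR_EXTERNAL,cv2.CHAIN_APPROX_NONE)[0][0]
    m=np.zeros(red.shape,np.uint8);cv2.fillConvexPoly(m,cv2.convexHull(cnt),255)
    w=(cv2.inRange(hsv,(0,0,150),(180,120,255))&cv2.erode(m,np.ones((5,5))))
    ys,xs=np.where(w>0);(cx,cy),r=cv2.minEnclosingCircle(np.c_[xs,ys].astype(np.float32));obs.append((p,T,(cx,cy)))
print(tri(obs),st[k],env.read_state()["time_s"])
crop(cv2.imread("pics/s0.png"),130,20,390,215,"pics/s0c.png")
E
```

```text
([(118, 44.5, 2.2618), (153, 14.0, 2.261)], [(64.0, 2.2683, 98)])
[366.6 304.7 146.9] [ 0.2  0.7 -0.5]
38.26472899390945 [-0.1 -0.6  0.1] [366.3 304.5 146.5]
38.61293563611782 [-0.16 -0.03  0.05] [-0.9 -1.   5.7] 0.29
38.42499309512052 [-0.3  -0.3   0.07] [ 1.8 -1.5  5.5] 0.64
(array([366.24783767, 304.41099804,  99.58972185]), [0.5765772823334654, 0.5765772823335247]) [ 254  211   44   44 1283] 89.4667
```

View pics/t2.png

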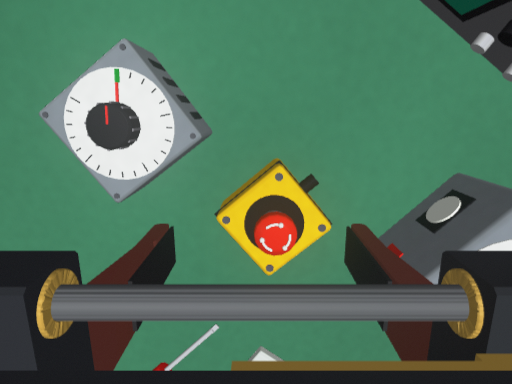

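View pics/s0c.png

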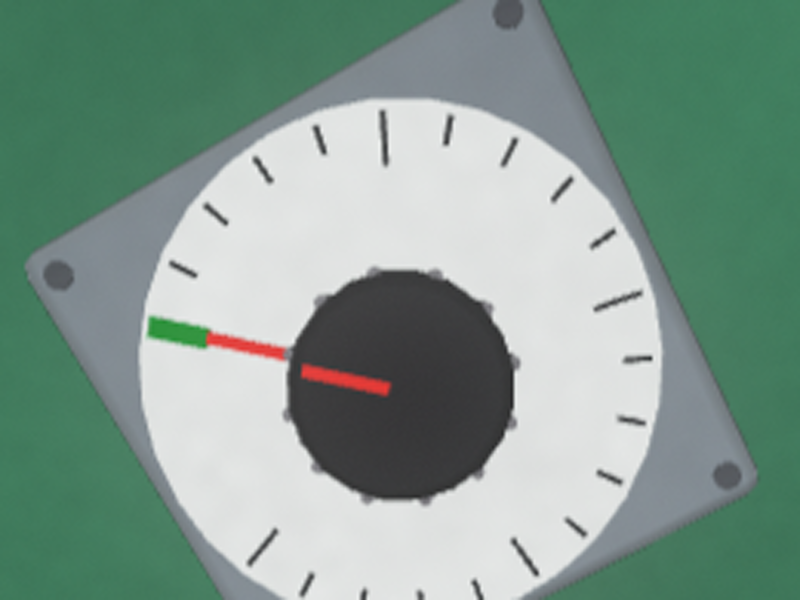

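t2: the head is back up (99.6 mm, against 98.9 to 99.3 before pressing and 91.9 latched). s0c: the pointer is on the green mark. One last overview, then hand in.

```bash
python3 - <<'E'
from h import *
im,o=look("u1",[420,200,380],1.8)
t=viewer.camera("top");crop(t,100,80,420,300,"pics/u2.png")
E
```

```text
(no output)
```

View pics/u2.png

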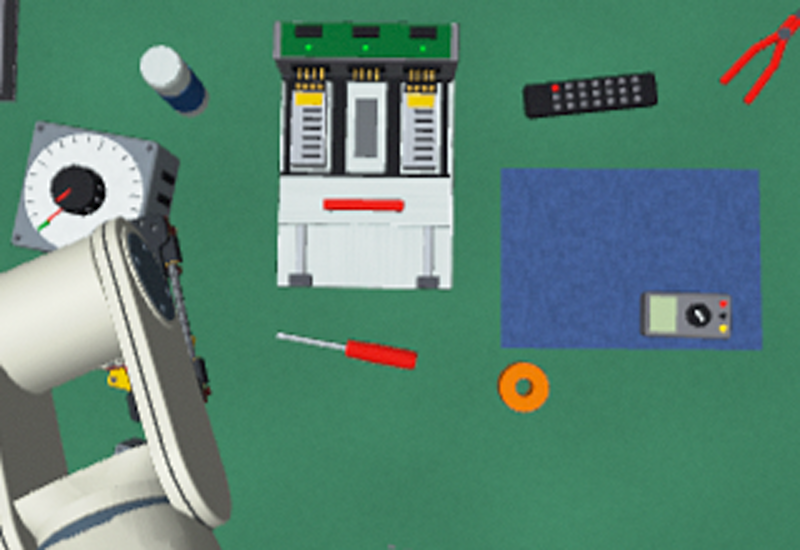

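u2: the carriage is home with both modules in their bays. The mat holds only the meter, the bystanders are in place and the arm is clear.

```bash
python3 -c "
from station import workorder
print(workorder.sign_off())"
```

```text
the job is handed in; nothing more can be done
None
```

The job is done as asked and handed in at about 90 s of the 208 s allowed.

I latched the stop, turned the big knob to zero and drew the carriage out. I then laid the two modules present in bays A and C with their terminals towards the contact head and pushed the carriage home. Last, I twisted the stop clockwise and it popped up.

Last checks:
- **Knob:** the pointer is 0.007 rad from the green mark.
- **Stop:** the top of the head measured 91.9 mm latched and 99.6 mm after release. The task gives 101 mm when up, but my cameras read 98.9 to 99.3 mm before I pressed it, so it agrees with being up.
- **Carriage:** travel read 109 to 110 mm, and a second push of 25 N did not move it further.
- **Modules and bystanders:** both modules are flat in their bays. The final top view showed the meter, remote, screwdriver, spray and spool where they started.

One module seems to have been knocked about 35 mm aside before I first touched it, so I measured it again before grasping.

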